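# Square a cheese brick into the portioning board's fence corner

### The arm

A 6-joint arm with a two-finger parallel gripper is mounted at the origin on the work surface. World frame = base frame: x ahead of the robot, y to its left, z up, the work surface at z = 0. Lengths are in m, angles in rad, forces in N, time in s.
With the tool pointing down it reaches from about 0.275 to 0.825 m from the base axis. Payload 5.2 kg.
Tool frame: the origin (TCP) lies at the very end of the fingers, on their centre line; the grasp point (between the pads) lies 19 mm behind it; y points along the fingers, x is the direction in which the jaws open and shut, and the axes are right-handed (so a half turn about y gives the same grasp; the last joint's range is limited). The gripper opens to 93 mm and grips with 3 to 60 N. Pads are 15 mm wide; open, the fingers measure 128 mm over their backs; the gripper's body (75 mm by 188 mm) begins 65 mm behind the grasp point.
Start: joints at [1.042, 0.259, 1.535, -0, 1.348, -0.203], TCP at [0.176, 0.521, 0.219] pointing down, gripper open.
Joint ranges: [-3.14, 3.14], [-0.91, 2.08], [0.19, 2.58], [-1.22, 4.36], [0.22, 2.71], [-3.12, 3.12]. Speed limits (rad/s): [2.57, 2.57, 3.14, 3.14, 3.14, 3.14].

### API

Orientations are given as [roll, pitch, yaw] about the fixed x, y, z axes, in that order (R = Rz(yaw) Ry(pitch) Rx(roll)).
In Python, from bench import r, camera, camera_model, spot_in, regions_of gives the robot as it stands.
- The arm moves only by the tool jog_arm, never from a script. Its argument "targets" is a list of rows, each a list of 7 numbers: the turn, a rotation vector about the tool's x, y, z in rad, then the shift along the tool's x, y, z in m, then the closure, from -1 (fully open) to 1 (shut). In form: [[ax, ay, az, x, y, z, gripper], ...]. A call has 1 to 20 rows; each row is the pose to reach, as a shift and turn from the pose commanded when the call began, along the tool's axes at that moment; what a row does not reach only later rows make up. A row lasts 1/12 s, in which the tool goes at most 41.7 mm and 7.16 degrees, less where a joint would pass 70% of its speed; a pose out of reach is approached as far as the arm can. A call with a gripper value outside its range is refused whole. The fingers move at their own pace and stop on an object; "grip_force" is the grip in N (left out, the last holds). Time passes only in rows, so rows that repeat a pose let the fingers close. It gives the time, the measured TCP pose, the force and the opening at its end, in the units of the state.
- r.sense(): the state, without advancing time (a new reading comes with each control period).
- camera(name): name is "scene" or "top" or "wrist"; returns (picture, depth): 420x560x3 uint8, blue, green, red; 420x560 float32, m along the optical axis (not along the pixel's ray), 0 where there is no reading.
- camera_model(name): a dict with "camera_matrix" (3x3 intrinsics, pixels), "rvec" (rotation vector, rad) and "tvec" (3), from world to camera coordinates, as OpenCV has them. Camera axes: x right, y down, z forward; pixel columns grow to the right and rows downward; lengths in m; the calibration is good to about 2 mm. A picture is of the moment at which its call begins: read the wrist's pose just before it. camera_model takes no time and is no camera call; for the wrist camera it gives the pose at the moment of the call.
- r.finish_job(): hands the job in, once; it reports no verdict.
Trained networks look in the newest picture that a camera, given by its name, has taken for a name from the list of things; names that differ only in an ending like _2 or _b are one class to them, and where a whole thing is asked for, a point or a joint stands for the part that bears it (a point fixed in the world has none). Each returns a list of dicts, best first, with "p" (0 to 1); they miss things now and then, are a little off and sometimes report something else, mostly with a low value. They report only what shows in the picture. A call takes as long as a camera call.
- spot_in(camera, name): "location" ([column, row] in pixels, amid what is visible of it).
- regions_of(camera, name): "region" (420x560 bool, what is visible of it) and "location" ([column, row] in pixels, amid what is visible of it).
The state is a dict: "time": time; "joint_pos": joint angles; "dq": joint speeds; "joint_torque": joint torques, N m; "tool_pos": TCP position; "orientation": TCP orientation; "force": force on the tool from outside, world axes, zero at the start; "torque": the same for the moment, N m; "grip_width": finger opening in m.
Only numpy, scipy, OpenCV 4.12 (cv2) and the standard library are available. Lean on these libraries where they do the work, as an engineer would, in place of code of your own. Each camera call takes 0.05 s, during which the arm holds its last target.

### The job

First take the grey ash-rinded offcut off the portioning board and drop it into the blue trimmings crate. Then take the cream cheese brick from the wire tray, set it on the board and push it square and flush into the fence corner, its long side against the far fence and its end against the left fence, ready to be cut. Leave the two white round cheeses where they are.

Things in the scene. Friction and masses are not known exactly. Their poses are not given: they have to be found in the camera images.
- board: Fixed portioning board: white deck 220 (x) by 260 (y) by 15 mm, dark cut lines, origin under its centre on the table. Steel fences, 15 thick, 30 above the deck: far fence on the +x edge (inner face x = +95), left fence on the +y edge (inner face y = +115); other two sides open. A wire bow lies flat behind the far fence, out to x = +170, under 20 mm high. Yaw varies.
- corner (a point): The inner fence corner: where the inner faces of the two fences meet the deck's top (15 mm above the table). Axes as the board's: the deck extends to -x and -y from here, so the flush brick's origin lies at x = -31 mm, y = -65 mm, z = 0.
- brick: Firm, rigid brick of pressed cheese, cream with thin ochre stripes on top, 62 mm (its x) by 130 mm (its y) by 48 mm high, about 0.4 kg, origin at the centre of its underside. It starts on the wire tray, its long side roughly along the tray's long side.
- offcut: Firm, rigid trimmed cheese end, dark grey ash rind with one cream cut face, 55 mm (its x) by 75 mm (its y) by 45 mm high, about 0.18 kg, origin at the centre of its underside. It starts lying on the board.
- offcut_center (a point): The centre of the offcut's volume, 22.5 mm above its underside.
- tray: Steel wire tray, fixed, 210 mm (x) by 140 mm (y), flat deck 18 mm above the table, no walls, origin under its centre on the table. It may stand left or right of the board.
- crate: Blue open trimmings crate, fixed, 200 mm (x) by 160 mm (y) by 80 mm high outside, walls and floor 5 mm, origin under its centre on the table. It stands on the other side of the board from the tray.
- round_left: Bystander: white round cheese, 100 mm across, 38 mm high, on the table left (+y) and beyond; origin at the centre of its underside.
- round_right: Bystander: white round cheese, 100 mm across, 38 mm high, on the table right (-y) and beyond; origin at the centre of its underside.

How it is judged:
On the way, in this order (a step that is already met when the one before it is completed fails the run):
1. The grey offcut lies at rest in the blue crate, released (x of offcut_center in the frame of crate between -0.09 and 0.09 m and y of offcut_center in the frame of crate between -0.07 and 0.07 m and z of offcut_center in the frame of crate below 0.06 m and linear speed of offcut below 0.03 m/s and contact force between the fingers and offcut below 0.1 N), for 0.2 s.
2. After that, the cream brick is flat on the deck, flush with both fences, released and at rest (x of brick in the frame of corner between -0.034 and -0.028 m and y of brick in the frame of corner between -0.068 and -0.062 m and z of brick in the frame of corner between -0.003 and 0.003 m and angle between the y axis of brick and the y axis of corner, either way round below 0.03 rad and angle between brick's own z axis and vertical below 0.05 rad and linear speed of brick below 0.02 m/s and contact force between the fingers and brick below 0.1 N), for 0.2 s.
At the end, for the whole second after the job is handed in: Offcut at rest in the crate, its centre under 60 mm above the table. Brick flat on the deck, stripes up, long side to the far fence, either end to the left fence: centre within 3 mm of flush in both directions, parallel to the far fence within 0.03 rad (1.7 deg). Both released, at rest (all of step 1 and all of step 2); the robot touches nothing.
It fails at once if A white round cheese is moved more than 20 mm from where it started (distance of any of round_left, round_right from where it was at the start of the episode above 0.02 m).
It also fails if it takes over 72 s, if anything falls off the work surface, if the arm or the gripper's body presses on something with over 40 N, if the wrist force passes 120 N, or if a joint passes its speed limit or range.

## Working session

There is one attempt and no reset: what is moved stays moved. The work goes in short steps, Python scripts to look and compute and a tool call to move; the robot and the scene stay as the last step left them, time stands still between calls to the robot, and variables do not carry over. Pictures are saved under pics/ and viewed, and the job is handed in when it is done.

Besides the shell and the picture viewer there is one more tool, called after "Emit:" by a JSON object that holds its "api" and its "payload", one argument or row to a line. jog_arm: Moves the arm, as the interface text tells. Its arguments: {"type":"object","properties":{"targets":{"type":"array"},"grip_force":{"type":"number"}},"required":["targets"]}

```bash
ls; mkdir -p pics; python3 - <<'E'
from bench import r,camera,camera_model,spot_in,regions_of
import cv2,numpy as np
s=r.sense(); print({k:np.round(v,3) for k,v in s.items()})
for n in ["top","scene"]:
    p,d=camera(n); cv2.imwrite(f"pics/{n}0.png",p); np.save(f"{n}0d.npy",d); np.save(f"{n}0.npy",p)
    m=camera_model(n); print(n,m)
E
```

```text
pics
{'time': np.float64(0.0), 'joint_pos': array([ 1.042,  0.259,  1.536, -0.   ,  1.348, -0.203]), 'dq': array([ 0.001,  0.   , -0.001,  0.   ,  0.001,  0.   ]), 'joint_torque': array([-2.000e-03, -4.373e+01, -2.840e+01,  7.200e-02,  4.200e-02,
       -0.000e+00]), 'tool_pos': array([0.176, 0.521, 0.218]), 'orientation': array([-1.57 ,  0.002,  1.245]), 'force': array([-0.441,  0.076,  1.094]), 'torque': array([-0.022,  0.001, -0.002]), 'grip_width': np.float64(0.093)}
top {'camera_matrix': array([[541.76594307,   0.        , 281.17347967],
       [  0.        , 541.76594307, 208.86957906],
       [  0.        ,   0.        ,   1.        ]]), 'rvec': array([ 2.12332417, -2.18678432,  0.12570774]), 'tvec': array([0.02353709, 0.58962176, 1.44950803])}
scene {'camera_matrix': array([[489.20832262,   0.        , 278.79649827],
       [  0.        , 489.20832262, 205.85488924],
       [  0.        ,   0.        ,   1.        ]]), 'rvec': array([ 2.50278991,  0.78648979, -0.22749067]), 'tvec': array([-0.47389854, -0.26468513,  1.43335288])}
```

View pics/top0.png

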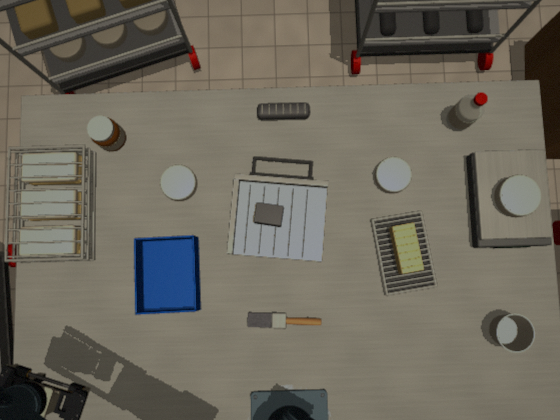

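View pics/scene0.png

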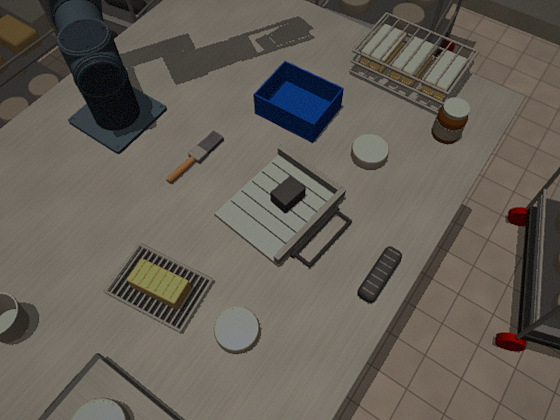

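The top view shows the board at about (279,219), with its far fence along row 180 and its left fence at column 233. The offcut is at (268,214), the brick on the tray at (408,247), the crate at (168,274), and the rounds at (178,183) and (393,175). Next I'll measure poses.

```bash
cat > h.py <<'E'
from bench import r,camera,camera_model,spot_in,regions_of
import cv2,numpy as np
from scipy.spatial.transform import Rotation as Ro
def cam(n,m=None):
    m=m or camera_model(n); K=np.array(m["camera_matrix"]);R=cv2.Rodrigues(np.array(m["rvec"]))[0];t=np.array(m["tvec"]).ravel()
    return K,R,t
def cloud(d,c):
    K,R,t=c; v,u=np.mgrid[0:d.shape[0],0:d.shape[1]]
    P=np.stack([(u-K[0,2])/K[0,0]*d,(v-K[1,2])/K[1,1]*d,d],-1)
    return (P-t)@R
def onplane(px,c,z):
    K,R,t=c; px=np.atleast_2d(px).astype(float)
    ray=np.c_[(px[:,0]-K[0,2])/K[0,0],(px[:,1]-K[1,2])/K[1,1],np.ones(len(px))]@R
    o=-R.T@t; return o+ray*((z-o[2])/ray[:,2])[:,None]
def proj(P,c):
    K,R,t=c; q=np.atleast_2d(P)@R.T+t; q=q@K.T; return q[:,:2]/q[:,2:]
E
python3 - <<'E'
from h import *
p,d=camera("top"); c=cam("top"); W=cloud(d,c)
for n in ["board","brick","offcut","tray","crate","round_left","round_right"]:
    for g in regions_of("top",n)[:2]:
        m=g["region"]&(d>0); Q=W[m]
        z=Q[:,2]; zt=np.percentile(z,90)
        # top surface points
        s=Q[np.abs(z-np.median(z[z>zt-0.008]))<0.006]
        rc=cv2.minAreaRect((s[:,:2]*1000).astype(np.float32))
        print(n,round(g["p"],2),np.round(g["location"]),m.sum(),"zpct",np.round(np.percentile(z,[5,50,95]),4),"rect",np.round(rc[0],1),np.round(rc[1],1),round(rc[2],1))
np.save("top0d.npy",d)
E
```

```text
board 0.79 [283. 217.] 7541 zpct [0.0103 0.0163 0.0464] rect [569.3  16. ] [260.2 220.5] 83.6
brick 0.88 [408. 249.] 1266 zpct [0.0408 0.0657 0.0709] rect [ 473.6 -327.6] [129.6  62.9] 8.7
offcut 0.57 [269. 212.] 583 zpct [0.0513 0.0598 0.0657] rect [576.7  40.3] [74.6 55.2] 79.1
offcut 0.53 [165. 274.] 4960 zpct [0.0006 0.0072 0.0799] rect [422.3 316.9] [200.1 161.3] 0.9
tray 0.84 [395. 254.] 2727 zpct [0.0008 0.011  0.0219] rect [ 463.  -327.5] [212.8 144.8] 8.5
crate 0.97 [167. 274.] 4947 zpct [0.0006 0.0073 0.0799] rect [422.2 317. ] [199.8 161.4] 1.0
round_left 0.81 [176. 183.] 1038 zpct [0.0276 0.0379 0.0439] rect [674.3 288.8] [96.8 95.1] 53.3
round_right 0.85 [392. 174.] 1035 zpct [0.0278 0.038  0.0435] rect [ 678.1 -306.3] [95.1 97. ] 60.1
```

```bash
cat >> h.py <<'E'
def Rof(s): return Ro.from_euler('xyz',s["orientation"])
def down(yaw): return Ro.from_euler('xyz',[-np.pi/2,0,yaw])
def rel(p,yaw,s=None):
    s=s or r.sense(); R0=Rof(s)
    sh=R0.inv().apply(np.array(p)-s["tool_pos"]); rv=(R0.inv()*down(yaw)).as_rotvec()
    print("t",round(s["time"],2),"rel",np.round(rv,3),np.round(sh,4))
E
python3 - <<'E'
from h import *
rel([.577,.040,.20],np.radians(-10.9))
E
```

```text
t 0.5 rel [ 0.     1.435 -0.   ] [-0.3274  0.0186 -0.5339]
```

Emit:
{"api": "jog_arm", "payload": {
  "targets": [
    [0, 1.435, 0, -0.327, 0.0186, -0.534, -1],
    [0, 1.435, 0, -0.327, 0.0186, -0.534, -1],
    [0, 1.435, 0, -0.327, 0.0186, -0.534, -1],
    [0, 1.435, 0, -0.327, 0.0186, -0.534, -1],
    [0, 1.435, 0, -0.327, 0.0186, -0.534, -1],
    [0, 1.435, 0, -0.327, 0.0186, -0.534, -1],
    [0, 1.435, 0, -0.327, 0.0186, -0.534, -1],
    [0, 1.435, 0, -0.327, 0.0186, -0.534, -1],
    [0, 1.435, 0, -0.327, 0.0186, -0.534, -1],
    [0, 1.435, 0, -0.327, 0.0186, -0.534, -1],
    [0, 1.435, 0, -0.327, 0.0186, -0.534, -1],
    [0, 1.435, 0, -0.327, 0.0186, -0.534, -1],
    [0, 1.435, 0, -0.327, 0.0186, -0.534, -1],
    [0, 1.435, 0, -0.327, 0.0186, -0.534, -1],
    [0, 1.435, 0, -0.327, 0.0186, -0.534, -1],
    [0, 1.435, 0, -0.327, 0.0186, -0.534, -1],
    [0, 1.435, 0, -0.327, 0.0186, -0.534, -1],
    [0, 1.435, 0, -0.327, 0.0186, -0.534, -1]
  ]
}}

```text
time: 2.0
tool_pos: [0.5767, 0.0406, 0.1996]
orientation: [-1.57, 0.001, -0.191]
force: [-0.3, 0.2, -0.3]
grip_width: 0.0933
```

```bash
python3 - <<'E'
from h import *
s=r.sense(); print(np.round(s["tool_pos"],4),np.round(s["orientation"],4))
m=camera_model("wrist"); p,d=camera("wrist"); cv2.imwrite("pics/w1.png",p); c=cam("wrist",m); W=cloud(d,c)
np.savez("w1.npz",p=p,d=d,R=c[1],t=c[2],K=c[0])
for n in ["offcut","board"]:
    for g in regions_of("wrist",n)[:1]:
        mm=g["region"]&(d>0); Q=W[mm]; z=Q[:,2]
        if n=="offcut": q=Q[z>0.052]
        else: q=Q[z>.035]
        rc=cv2.minAreaRect((q[:,:2]*1000).astype(np.float32))
        print(n,round(g["p"],2),np.round(g["location"]),mm.sum(),np.round(np.percentile(z,[5,50,95]),4),np.round(rc[0],1),np.round(rc[1],1),round(rc[2],1))
rel([.577,.040,.20],np.radians(-10.9))
E
```

```text
[0.5767 0.0406 0.1996] [-1.5704e+00  1.4000e-03 -1.9080e-01]
offcut 0.57 [278. 196.] 4214 [0.052  0.0612 0.0625] [577.1  40.8] [74.6 54.5] 80.1
board 0.93 [306. 193.] 41714 [0.0152 0.0166 0.0467] [569.7  16.3] [257.9 220.3] 83.6
t 2.15 rel [-0.     0.002 -0.   ] [ 0.001   0.0003 -0.0017]
```

View pics/w1.png

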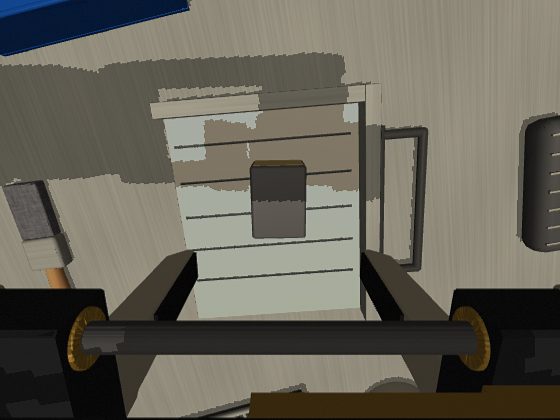

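The wrist view confirms the offcut at about (278,200), the left fence along row 102 and the far fence along column 368. The wrist and top measurements agree within 1 mm, so I'm going down to grasp.

Emit:
{"api": "jog_arm", "payload": {
  "targets": [
    [0, 0, 0, 0, 0.04, 0, -1],
    [0, 0, 0, 0, 0.08, 0, -1],
    [0, 0, 0, 0, 0.12, 0, -1],
    [0, 0, 0, 0, 0.15, 0, -1],
    [0, 0, 0, 0, 0.17, 0, -1],
    [0, 0, 0, 0, 0.177, 0, -1],
    [0, 0, 0, 0, 0.177, 0, -1],
    [0, 0, 0, 0, 0.177, 0, 1],
    [0, 0, 0, 0, 0.177, 0, 1],
    [0, 0, 0, 0, 0.177, 0, 1],
    [0, 0, 0, 0, 0.177, 0, 1],
    [0, 0, 0, 0, 0.177, 0, 1],
    [0, 0, 0, 0, 0.177, 0, 1],
    [0, 0, 0, 0, 0.177, 0, 1],
    [0, 0, 0, 0, 0.177, 0, 1]
  ],
  "grip_force": 20
}}

```text
time: 3.4
tool_pos: [0.5773, 0.0403, 0.0236]
orientation: [-1.571, -0.0, -0.19]
force: [-1.5, 0.3, 4.9]
grip_width: 0.0549
```

Emit:
{"api": "jog_arm", "payload": {
  "targets": [
    [0, 0, 0, 0, -0.03, 0, 1],
    [0, 0, 0, 0, -0.07, 0, 1],
    [0, 0, 0, 0, -0.11, 0, 1],
    [0, 0, 0, 0, -0.15, 0, 1],
    [0, 0, 0, -0.02, -0.16, 0.024, 1],
    [0, 0, 0, -0.046, -0.16, 0.054, 1],
    [0, 0, 0, -0.072, -0.16, 0.085, 1],
    [0, 0, 0, -0.098, -0.16, 0.116, 1],
    [0, 0, 0, -0.124, -0.16, 0.147, 1],
    [0, 0, 0, -0.15, -0.16, 0.178, 1],
    [0, 0, 0, -0.176, -0.16, 0.209, 1],
    [0, 0, 0, -0.195, -0.16, 0.231, 1],
    [0, 0, 0, -0.205, -0.16, 0.243, 1],
    [0, 0, 0, -0.205, -0.13, 0.243, 1],
    [0, 0, 0, -0.205, -0.09, 0.243, 1],
    [0, 0, 0, -0.205, -0.05, 0.243, 1],
    [0, 0, 0, -0.205, -0.02, 0.243, 1],
    [0, 0, 0, -0.205, -0.004, 0.243, 1],
    [0, 0, 0, -0.205, 0.001, 0.243, 1],
    [0, 0, 0, -0.205, 0.001, 0.243, 1]
  ]
}}

```text
time: 5.07
tool_pos: [0.4207, 0.3171, 0.0205]
orientation: [-1.573, 0.003, -0.19]
force: [0.5, 0.7, -1.3]
grip_width: 0.0552
```

Emit:
{"api": "jog_arm", "payload": {
  "targets": [
    [0, 0, 0, 0, 0, 0, -1],
    [0, 0, 0, 0, 0, 0, -1],
    [0, 0, 0, 0, 0, 0, -1],
    [0, 0, 0, 0, 0, 0, -1],
    [0, 0, 0, 0, 0, 0, -1],
    [0, 0, 0, 0, -0.03, 0, -1],
    [0, 0, 0, 0, -0.07, 0, -1],
    [0, 0, 0, 0, -0.11, 0, -1],
    [0, 0, 0, 0, -0.15, 0, -1],
    [0, 0, 0, 0, -0.18, 0, -1],
    [0, 0, 0, 0, -0.18, 0, -1]
  ]
}}

```text
time: 5.98
tool_pos: [0.4254, 0.3195, 0.2099]
orientation: [-1.563, -0.011, -0.19]
force: [0.2, 0.7, 0.3]
grip_width: 0.0932
```

```bash
python3 - <<'E'
from h import *
s=r.sense(); print(s["time"],np.round(s["tool_pos"],4),np.round(s["orientation"],4),s["grip_width"])
p,d=camera("top"); cv2.imwrite("pics/top2.png",p)
m=camera_model("wrist"); p,d=camera("wrist"); cv2.imwrite("pics/w2.png",p); c=cam("wrist",m); W=cloud(d,c)
for g in regions_of("wrist","offcut")[:1]:
    mm=g["region"]&(d>0); Q=W[mm]; print(round(g["p"],2),g["location"],np.round(np.percentile(Q,[5,50,95],axis=0),3))
rel([.4736,-.3276,.20],np.radians(-81.3))
E
```

```text
5.9833 [0.4254 0.3195 0.2099] [-1.5627 -0.0111 -0.1898] 0.09321550448045096
0.62 [275.7, 194.7] [[0.399 0.285 0.045]
 [0.424 0.322 0.051]
 [0.449 0.354 0.052]]
t 6.13 rel [-1.000e-03  1.229e+00  0.000e+00] [ 0.1729  0.002  -0.6238]
```

View pics/w2.png

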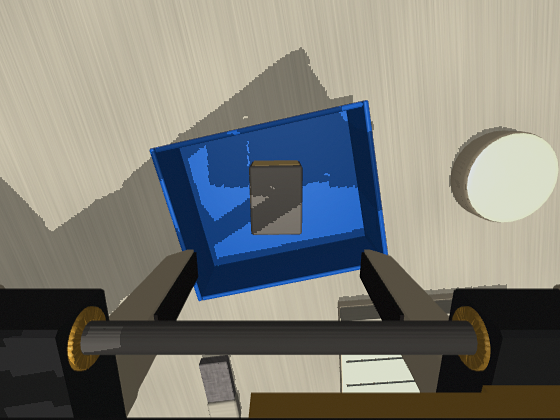

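The offcut lies flat in the crate at about (276,198), with its top at 50 mm. Now I'm moving over the brick.

Emit:
{"api": "jog_arm", "payload": {
  "targets": [
    [0, 1.229, 0, 0.173, 0.002, -0.624, -1],
    [0, 1.229, 0, 0.173, 0.002, -0.624, -1],
    [0, 1.229, 0, 0.173, 0.002, -0.624, -1],
    [0, 1.229, 0, 0.173, 0.002, -0.624, -1],
    [0, 1.229, 0, 0.173, 0.002, -0.624, -1],
    [0, 1.229, 0, 0.173, 0.002, -0.624, -1],
    [0, 1.229, 0, 0.173, 0.002, -0.624, -1],
    [0, 1.229, 0, 0.173, 0.002, -0.624, -1],
    [0, 1.229, 0, 0.173, 0.002, -0.624, -1],
    [0, 1.229, 0, 0.173, 0.002, -0.624, -1],
    [0, 1.229, 0, 0.173, 0.002, -0.624, -1],
    [0, 1.229, 0, 0.173, 0.002, -0.624, -1],
    [0, 1.229, 0, 0.173, 0.002, -0.624, -1],
    [0, 1.229, 0, 0.173, 0.002, -0.624, -1],
    [0, 1.229, 0, 0.173, 0.002, -0.624, -1],
    [0, 1.229, 0, 0.173, 0.002, -0.624, -1],
    [0, 1.229, 0, 0.173, 0.002, -0.624, -1],
    [0, 1.229, 0, 0.173, 0.002, -0.624, -1],
    [0, 1.229, 0, 0.173, 0.002, -0.624, -1]
  ]
}}

```text
time: 7.72
tool_pos: [0.473, -0.3264, 0.1982]
orientation: [-1.573, 0.004, -1.419]
force: [-0.2, 0.5, 0.2]
grip_width: 0.0928
```

```bash
python3 - <<'E'
from h import *
s=r.sense(); print(s["time"],np.round(s["tool_pos"],4),np.round(s["orientation"],4))
m=camera_model("wrist"); p,d=camera("wrist"); cv2.imwrite("pics/w3.png",p); c=cam("wrist",m); W=cloud(d,c)
for g in regions_of("wrist","brick")[:2]:
    mm=g["region"]&(d>0); Q=W[mm];z=Q[:,2]; print(round(g["p"],2),np.round(g["location"]),np.round(np.percentile(z,[5,50,95]),3))
    q=Q[z>.056]; rc=cv2.minAreaRect((q[:,:2]*1000).astype(np.float32)); print(np.round(rc[0],1),np.round(rc[1],1),round(rc[2],1))
rel([.4736,-.3276,.20],np.radians(-81.3))
# board from the top camera unobstructed
p,d=camera("top"); c=cam("top"); W=cloud(d,c)
g=regions_of("top","board")[0]; mm=g["region"]&(d>0); Q=W[mm]
q=Q[(Q[:,2]>.003)&(Q[:,2]<.052)]; rc=cv2.minAreaRect((q[:,:2]*1000).astype(np.float32)); print("board",np.round(rc[0],1),np.round(rc[1],1),round(rc[2],1))
E
```

```text
7.7167 [ 0.473  -0.3264  0.1982] [-1.5728  0.0036 -1.4192]
0.69 [280. 196.] [0.065 0.067 0.069]
[ 474.8 -329.1] [129.3  62.2] 8.9
t 7.82 rel [ 0.001  0.001 -0.002] [ 0.0016 -0.0007 -0.0003]
board [600.4  14.5] [270.1 284.1] 83.8
```

View pics/w3.png

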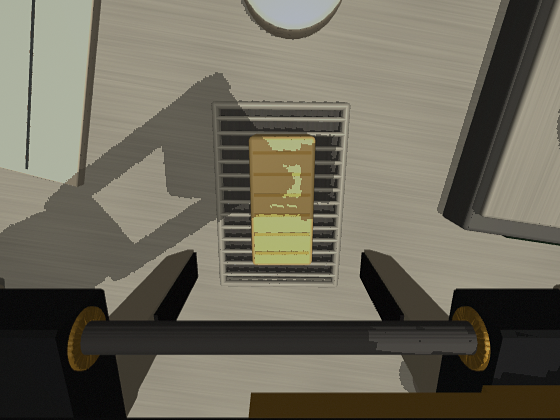

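The brick is centred at about (281,200) between the fingers, with clear tray on both sides. I'm going down to grasp it.

Emit:
{"api": "jog_arm", "payload": {
  "targets": [
    [0, 0, 0, 0.002, 0.04, 0.001, -1],
    [0, 0, 0, 0.002, 0.08, 0.001, -1],
    [0, 0, 0, 0.002, 0.12, 0.001, -1],
    [0, 0, 0, 0.002, 0.15, 0.001, -1],
    [0, 0, 0, 0.002, 0.165, 0.001, -1],
    [0, 0, 0, 0.002, 0.171, 0.001, -1],
    [0, 0, 0, 0.002, 0.171, 0.001, -1],
    [0, 0, 0, 0.002, 0.171, 0.001, 1],
    [0, 0, 0, 0.002, 0.171, 0.001, 1],
    [0, 0, 0, 0.002, 0.171, 0.001, 1],
    [0, 0, 0, 0.002, 0.171, 0.001, 1],
    [0, 0, 0, 0.002, 0.171, 0.001, 1],
    [0, 0, 0, 0.002, 0.171, 0.001, 1],
    [0, 0, 0, 0.002, 0.171, 0.001, 1],
    [0, 0, 0, 0.002, 0.171, 0.001, 1]
  ],
  "grip_force": 35
}}

```text
time: 9.17
tool_pos: [0.4754, -0.3294, 0.0299]
orientation: [-1.57, -0.0, -1.419]
force: [-0.5, 3.3, 5.8]
grip_width: 0.0618
```

```bash
python3 - <<'E'
from h import *
s=r.sense(); print(s["time"],np.round(s["tool_pos"],4),np.round(s["orientation"],4),s["force"],s["grip_width"])
B=np.array([.5695,.0162]);y=np.radians(-6.4);Rb=np.array([[np.cos(y),-np.sin(y)],[np.sin(y),np.cos(y)]])
t=B+Rb@[.028,.042]; print(t)
# tcp relative to brick centre along brick y when gripped
print("corner",B+Rb@[.095,.115])
rel([t[0],t[1],.14],y)
E
```

```text
9.1667 [ 0.4754 -0.3294  0.0299] [-1.5701e+00 -1.0000e-04 -1.4192e+00] [-0.51635585  3.27583206  5.79660166] 0.061774931249117884
[0.6020072  0.05481712]
corner [0.67672688 0.11989376]
t 9.17 rel [-1.000e-03 -1.307e+00  1.000e-03] [-0.3607 -0.11    0.1832]
```

Emit:
{"api": "jog_arm", "payload": {
  "targets": [
    [0, 0, 0, 0, -0.03, 0, 1],
    [0, 0, 0, 0, -0.07, 0, 1],
    [0, 0, 0, 0, -0.1, 0, 1],
    [0, 0, 0, 0, -0.11, 0, 1],
    [0, -0.12, 0, -0.033, -0.11, 0.017, 1],
    [0, -0.24, 0, -0.066, -0.11, 0.033, 1],
    [0, -0.36, 0, -0.099, -0.11, 0.05, 1],
    [0, -0.48, 0, -0.132, -0.11, 0.067, 1],
    [0, -0.6, 0, -0.165, -0.11, 0.084, 1],
    [0, -0.72, 0, -0.198, -0.11, 0.1, 1],
    [0, -0.84, 0, -0.231, -0.11, 0.117, 1],
    [0, -0.96, 0, -0.264, -0.11, 0.134, 1],
    [0, -1.08, 0, -0.297, -0.11, 0.151, 1],
    [0, -1.2, 0, -0.33, -0.11, 0.168, 1],
    [0, -1.28, 0, -0.352, -0.11, 0.179, 1],
    [0, -1.307, 0, -0.36, -0.11, 0.183, 1],
    [0, -1.307, 0, -0.36, -0.11, 0.183, 1],
    [0, -1.307, 0, -0.36, -0.11, 0.183, 1]
  ]
}}

```text
time: 10.67
tool_pos: [0.6007, 0.0538, 0.1375]
orientation: [-1.572, 0.003, -0.112]
force: [-0.5, -0.4, -4.2]
grip_width: 0.0618
```

```bash
python3 - <<'E'
from h import *
s=r.sense(); print(s["time"],np.round(s["tool_pos"],4),np.round(s["orientation"],4),s["force"],s["grip_width"])
m=camera_model("wrist"); p,d=camera("wrist"); cv2.imwrite("pics/w4.png",p)
rel([.602,.0548,.028],np.radians(-6.4))
E
```

```text
10.6667 [0.6007 0.0538 0.1375] [-1.5717  0.0026 -0.1124] [-0.52717288 -0.39120626 -4.18559058] 0.06176971443794046
t 10.72 rel [ 0.001 -0.002 -0.002] [0.0012 0.1099 0.0021]
```

View pics/w4.png

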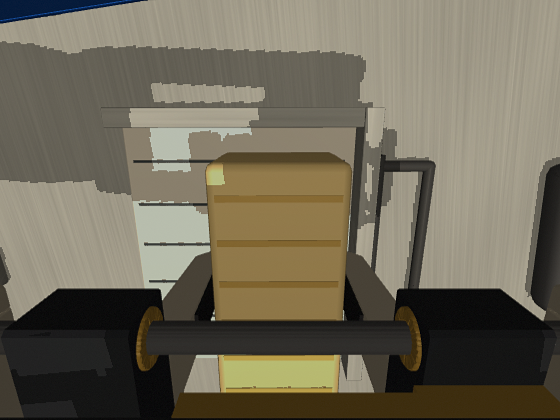

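The brick is held straight (cols 207–350). The left fence is ahead at row 115 and the far fence is at column 365. Lowering it now.

Emit:
{"api": "jog_arm", "payload": {
  "targets": [
    [0, 0, 0, 0, 0.03, 0, 1],
    [0, 0, 0, 0, 0.06, 0, 1],
    [0, 0, 0, 0, 0.085, 0, 1],
    [0, 0, 0, 0, 0.1, 0, 1],
    [0, 0, 0, 0, 0.106, 0, 1],
    [0, 0, 0, 0, 0.109, 0, 1],
    [0, 0, 0, 0, 0.109, 0, 1],
    [0, 0, 0, 0, 0.109, 0, 1]
  ]
}}

```text
time: 11.38
tool_pos: [0.6026, 0.0532, 0.0312]
orientation: [-1.571, -0.002, -0.113]
force: [0.8, -0.1, -4.2]
grip_width: 0.0618
```

Emit:
{"api": "jog_arm", "payload": {
  "targets": [
    [0, 0, 0, 0, 0.002, 0, 1],
    [0, 0, 0, 0, 0.004, 0, 1],
    [0, 0, 0, 0, 0.004, 0, 1]
  ]
}}

```text
time: 11.63
tool_pos: [0.6026, 0.0538, 0.027]
orientation: [-1.571, -0.002, -0.112]
force: [0.9, -1.8, -1.9]
grip_width: 0.0616
```

The brick is resting on the deck. I'll open partway, rise, turn 90° and move behind the long side.

Emit:
{"api": "jog_arm", "payload": {
  "targets": [
    [0, 0, 0, 0, 0, 0, -0.63],
    [0, 0, 0, 0, 0, 0, -0.63],
    [0, 0, 0, 0, 0, 0, -0.63],
    [0, 0, 0, 0, -0.03, 0, -0.63],
    [0, 0, 0, 0, -0.07, 0, -0.63],
    [0, 0, 0, 0, -0.11, 0, -0.63],
    [0, 0.12, 0, -0.005, -0.11, 0, -0.63],
    [0, 0.24, 0, -0.01, -0.11, 0, -0.63],
    [0, 0.36, 0, -0.015, -0.11, 0, -0.63],
    [0, 0.48, 0, -0.02, -0.11, 0, -0.63],
    [0, 0.6, 0, -0.025, -0.11, 0, -0.63],
    [0, 0.72, 0, -0.03, -0.11, 0, -0.63],
    [0, 0.84, 0, -0.035, -0.11, 0, -0.63],
    [0, 0.96, 0, -0.04, -0.11, 0, -0.63],
    [0, 1.08, 0, -0.045, -0.11, 0, -0.63],
    [0, 1.2, 0, -0.05, -0.11, 0, -0.63],
    [0, 1.32, 0, -0.055, -0.11, 0, -0.63],
    [0, 1.44, 0, -0.06, -0.11, 0, -0.63],
    [0, 1.54, 0, -0.065, -0.11, 0, -0.63],
    [0, 1.571, 0, -0.065, -0.11, 0, -0.63]
  ]
}}

```text
time: 13.3
tool_pos: [0.5362, 0.0615, 0.1364]
orientation: [-1.571, -0.0, -1.688]
force: [-0.1, -0.3, -0.3]
grip_width: 0.0758
```

```bash
cat >> h.py <<'E'
B=np.array([.5695,.0162]);YB=np.radians(-6.4);Rb=np.array([[np.cos(YB),-np.sin(YB)],[np.sin(YB),np.cos(YB)]])
def tob(p): return (np.asarray(p)[...,:2]-B)@Rb
def look(name,tag):
    m=camera_model(name); p,d=camera(name); cv2.imwrite(f"pics/{name}_{tag}.png",p); c=cam(name,m); W=cloud(d,c)
    np.savez(f"{name}_{tag}.npz",p=p,d=d,K=c[0],R=c[1],t=c[2])
    for n in ["brick","board"]:
        for g in regions_of(name,n)[:1]:
            mm=g["region"]&(d>0); Q=W[mm];z=Q[:,2]
            q=Q[z>.056] if n=="brick" else Q[(z<.052)&(z>.01)]
            if len(q)<50: print(n,"few");continue
            rc=cv2.minAreaRect((q[:,:2]*1000).astype(np.float32))
            print(name,n,round(g["p"],2),np.round(g["location"]),"z",np.round(np.percentile(z,[5,50,95]),3),np.round(rc[0],1),np.round(rc[1],1),round(rc[2],1),"in board",np.round(tob(np.array(rc[0])/1000)*1000,1))
def st():
    s=r.sense(); print(round(s["time"],2),np.round(s["tool_pos"],4),np.round(s["orientation"],4),"F",np.round(s["force"],1),round(float(s["grip_width"]),4),"board",np.round(tob(s["tool_pos"])*1000,1))
E
python3 - <<'E'
from h import *
st(); look("wrist","5"); look("top","5")
E
```

```text
13.3 [0.5362 0.0615 0.1364] [-1.571 -0.    -1.688] F [-0.1 -0.3 -0.3] 0.0758 board [-38.2  41.3]
wrist brick 0.59 [280. 133.] z [0.063 0.064 0.066] [603.7  51.2] [130.4  62.1] 83.7 in board [30.1 38.6]
wrist board 0.93 [371. 133.] z [0.015 0.017 0.047] [580.6  13.6] [260.8 242.6] 83.6 in board [11.3 -1.3]
brick few
top board 0.74 [296. 217.] z [0.01  0.016 0.047] [598.9  12.5] [259.9 280.6] 83.6 in board [29.7 -0.4]
```

View pics/wrist_5.png

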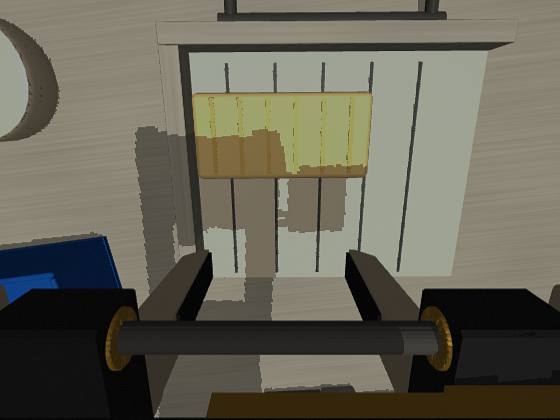

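The brick sits flat and parallel to the fence at about (281,135), rows 93–178, with a gap up to the far fence at row 45. I'll lower behind it and push toward +x.

Emit:
{"api": "jog_arm", "payload": {
  "targets": [
    [0, 0, 0, 0, 0.04, 0, -0.63],
    [0, 0, 0, 0, 0.08, 0, -0.63],
    [0, 0, 0, 0, 0.105, 0, -0.63],
    [0, 0, 0, 0, 0.113, 0, -0.63],
    [0, 0, 0, 0, 0.113, 0.008, -0.63],
    [0, 0, 0, 0, 0.113, 0.016, -0.63],
    [0, 0, 0, 0, 0.113, 0.021, -0.63],
    [0, 0, 0, 0, 0.113, 0.025, -0.63],
    [0, 0, 0, 0, 0.113, 0.029, -0.63],
    [0, 0, 0, 0, 0.113, 0.033, -0.63],
    [0, 0, 0, 0, 0.113, 0.037, -0.63],
    [0, 0, 0, 0, 0.113, 0.041, -0.63],
    [0, 0, 0, 0, 0.113, 0.045, -0.63],
    [0, 0, 0, 0, 0.113, 0.049, -0.63],
    [0, 0, 0, 0, 0.113, 0.053, -0.63],
    [0, 0, 0, 0, 0.113, 0.055, -0.63],
    [0, 0, 0, 0, 0.113, 0.055, -0.63],
    [0, 0, 0, 0, 0.113, 0.055, -0.63]
  ]
}}

```text
time: 15.1
tool_pos: [0.5922, 0.0551, 0.0238]
orientation: [-1.57, 0.0, -1.683]
force: [-1.7, -0.4, 2.2]
grip_width: 0.0756
```

```bash
python3 - <<'E'
from h import *
st(); look("wrist","6")
E
```

```text
15.1 [0.5922 0.0551 0.0238] [-1.5696  0.     -1.6829] F [-1.7 -0.4  2.2] 0.0756 board [18.2 41.2]
wrist brick 0.59 [284. 208.] z [0.062 0.064 0.065] [633.4  48. ] [128.4  61.5] 83.6 in board [60.  38.7]
wrist board 0.66 [348. 137.] z [0.016 0.017 0.047] [605.2  14. ] [252.4 255.4] 0.2 in board [35.7  1.8]
```

View pics/wrist_6.png

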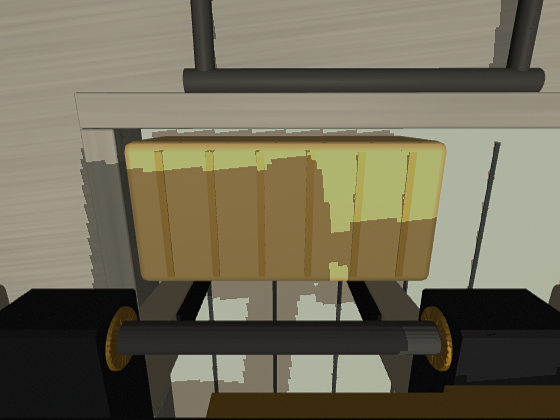

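The brick is square (rows 143–280) with about 4 mm left to the far fence. I'll continue in small steps.

Emit:
{"api": "jog_arm", "payload": {
  "targets": [
    [0, 0, 0, 0, 0, 0.002, -0.63],
    [0, 0, 0, 0, 0, 0.003, -0.63],
    [0, 0, 0, 0, 0, 0.004, -0.63],
    [0, 0, 0, 0, 0, 0.004, -0.63],
    [0, 0, 0, 0, 0, 0.004, -0.63]
  ]
}}

```text
time: 15.67
tool_pos: [0.5948, 0.0548, 0.0231]
orientation: [-1.573, -0.0, -1.683]
force: [-5.1, 0.6, 4.9]
grip_width: 0.0759
```

Emit:
{"api": "jog_arm", "payload": {
  "targets": [
    [0, 0, 0, 0, 0, 0.001, -0.63],
    [0, 0, 0, 0, 0, 0.002, -0.63],
    [0, 0, 0, 0, 0, 0.002, -0.63],
    [0, 0, 0, 0, 0, 0.002, -0.63]
  ]
}}

```text
time: 16.0
tool_pos: [0.5964, 0.0546, 0.023]
orientation: [-1.573, -0.0, -1.683]
force: [-7.0, 0.5, 5.8]
grip_width: 0.0758
```

Emit:
{"api": "jog_arm", "payload": {
  "targets": [
    [0, 0, 0, 0, 0, 0.001, -0.63],
    [0, 0, 0, 0, 0, 0.002, -0.63],
    [0, 0, 0, 0, 0, 0.002, -0.63],
    [0, 0, 0, 0, 0, 0.002, -0.63]
  ]
}}

```text
time: 16.33
tool_pos: [0.5963, 0.0546, 0.023]
orientation: [-1.577, -0.0, -1.683]
force: [-12.7, 1.1, 10.9]
grip_width: 0.0761
```

```bash
python3 - <<'E'
from h import *
st(); look("wrist","7")
E
```

```text
16.33 [0.5963 0.0546 0.023 ] [-1.5775e+00 -3.0000e-04 -1.6826e+00] F [-12.7   1.1  10.9] 0.0761 board [22.3 41.1]
wrist brick 0.91 [278. 209.] z [0.063 0.064 0.065] [636.5  47.8] [128.5  64. ] 83.6 in board [63.1 38.9]
wrist board 0.9 [348. 139.] z [0.016 0.017 0.047] [609.7  13.8] [252.1 255.6] 0.4 in board [40.2  2.1]
```

View pics/wrist_7.png

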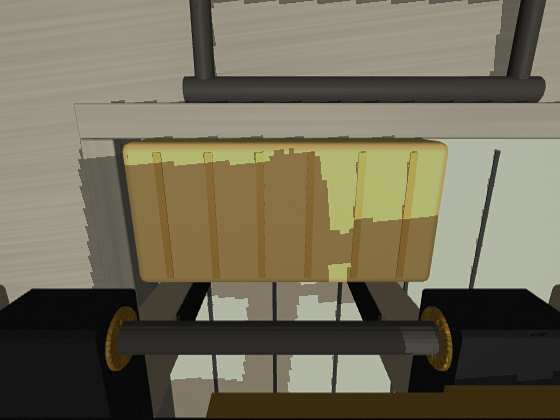

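Flush with the far fence: the TCP stopped advancing and the force rose to 12.7 N. The left gap is about 11 mm. Next I'll back off, rise, turn and move behind the −y end.

Emit:
{"api": "jog_arm", "payload": {
  "targets": [
    [0, 0, 0, 0, 0, -0.015, -0.63],
    [0, 0, 0, 0, 0, -0.03, -0.63],
    [0, 0, 0, 0, -0.04, -0.03, -0.3],
    [0, 0, 0, 0, -0.08, -0.03, 0.0],
    [0, 0, 0, 0, -0.115, -0.03, 0.46],
    [0, -0.11, 0, 0.01, -0.115, -0.025, 0.46],
    [0, -0.22, 0, 0.02, -0.115, -0.02, 0.46],
    [0, -0.33, 0, 0.03, -0.115, -0.015, 0.46],
    [0, -0.44, 0, 0.037, -0.115, -0.01, 0.46],
    [0, -0.55, 0, 0.044, -0.115, -0.005, 0.46],
    [0, -0.66, 0, 0.051, -0.115, 0, 0.46],
    [0, -0.77, 0, 0.058, -0.115, 0.005, 0.46],
    [0, -0.88, 0, 0.065, -0.115, 0.01, 0.46],
    [0, -1.0, 0, 0.072, -0.115, 0.015, 0.46],
    [0, -1.12, 0, 0.079, -0.115, 0.02, 0.46],
    [0, -1.24, 0, 0.086, -0.115, 0.025, 0.46],
    [0, -1.36, 0, 0.092, -0.115, 0.03, 0.46],
    [0, -1.48, 0, 0.098, -0.115, 0.035, 0.46],
    [0, -1.566, 0, 0.098, -0.115, 0.035, 0.46],
    [0, -1.566, 0, 0.098, -0.115, 0.035, 0.46]
  ]
}}

```text
time: 18.15
tool_pos: [0.6243, -0.0479, 0.138]
orientation: [-1.571, -0.001, -0.115]
force: [0.5, -0.3, -0.4]
grip_width: 0.0251
```

```bash
python3 - <<'E'
from h import *
st(); look("wrist","8"); look("top","8")
t=B+Rb@[.060,-.058]; rel([t[0],t[1],.023],YB)
E
```

```text
18.15 [ 0.6243 -0.0479  0.138 ] [-1.571e+00 -1.300e-03 -1.148e-01] F [ 0.5 -0.3 -0.4] 0.0251 board [ 61.6 -57.6]
wrist brick 0.72 [276.  89.] z [0.063 0.064 0.066] [637.   44.7] [124.   62.3] 83.5 in board [63.9 35.8]
wrist board 0.96 [188. 143.] z [0.015 0.017 0.046] [598.4   4.2] [243.5 280.1] 83.8 in board [30.  -8.7]
top brick 0.57 [257. 189.] z [0.052 0.063 0.068] [612.6  53. ] [127.8 109.6] 82.8 in board [38.7 41.4]
top board 0.92 [248. 221.] z [0.01  0.017 0.049] [599.6  19.3] [246.7 280.1] 83.7 in board [29.5  6.4]
t 18.45 rel [ 0.    -0.006  0.   ] [-0.0007  0.1151 -0.0013]
```

View pics/wrist_8.png

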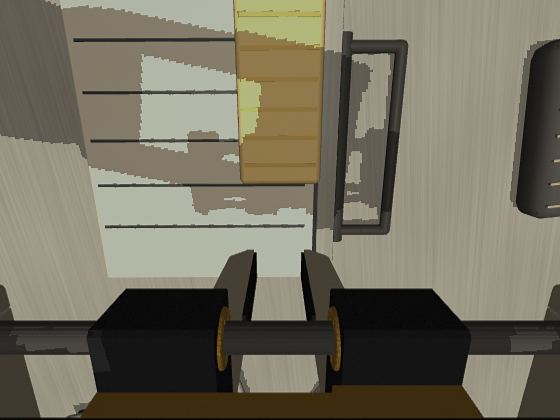

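The brick end is at row 183, cols 238–320, and the fingers are directly behind it and clear of the fence. Lower and push along +y.

Emit:
{"api": "jog_arm", "payload": {
  "targets": [
    [0, -0.004, 0, -0.002, 0.04, 0, 0.46],
    [0, -0.004, 0, -0.002, 0.08, 0, 0.46],
    [0, -0.004, 0, -0.002, 0.105, 0, 0.46],
    [0, -0.004, 0, -0.002, 0.115, 0, 0.46],
    [0, -0.004, 0, -0.002, 0.115, 0.006, 0.46],
    [0, -0.004, 0, -0.002, 0.115, 0.012, 0.46],
    [0, -0.004, 0, -0.002, 0.115, 0.017, 0.46],
    [0, -0.004, 0, -0.002, 0.115, 0.02, 0.46],
    [0, -0.004, 0, -0.002, 0.115, 0.023, 0.46],
    [0, -0.004, 0, -0.002, 0.115, 0.026, 0.46],
    [0, -0.004, 0, -0.002, 0.115, 0.028, 0.46],
    [0, -0.004, 0, -0.002, 0.115, 0.03, 0.46],
    [0, -0.004, 0, -0.002, 0.115, 0.03, 0.46]
  ]
}}

```text
time: 19.53
tool_pos: [0.6264, -0.0184, 0.0253]
orientation: [-1.573, -0.004, -0.112]
force: [-0.8, -5.4, 3.9]
grip_width: 0.0252
```

```bash
python3 - <<'E'
from h import *
st()
E
```

```text
19.53 [ 0.6264 -0.0184  0.0253] [-1.5731 -0.0039 -0.1124] F [-0.8 -5.4  3.9] 0.0252 board [ 60.4 -28. ]
```

Emit:
{"api": "jog_arm", "payload": {
  "targets": [
    [0, 0, 0, 0, 0, 0.001, 0.46],
    [0, 0, 0, 0, 0, 0.002, 0.46],
    [0, 0, 0, 0, 0, 0.002, 0.46],
    [0, 0, 0, 0, 0, 0.002, 0.46]
  ]
}}

```text
time: 19.87
tool_pos: [0.6266, -0.0167, 0.0253]
orientation: [-1.573, -0.004, -0.113]
force: [-1.2, -5.4, 4.3]
grip_width: 0.0252
```

Emit:
{"api": "jog_arm", "payload": {
  "targets": [
    [0, 0, 0, 0, 0, 0.001, 0.46],
    [0, 0, 0, 0, 0, 0.002, 0.46],
    [0, 0, 0, 0, 0, 0.002, 0.46],
    [0, 0, 0, 0, 0, 0.002, 0.46]
  ]
}}

```text
time: 20.2
tool_pos: [0.6267, -0.0157, 0.0253]
orientation: [-1.575, -0.004, -0.113]
force: [-1.8, -8.6, 5.1]
grip_width: 0.0249
```

Emit:
{"api": "jog_arm", "payload": {
  "targets": [
    [0, 0, 0, 0, 0, 0.001, 0.46],
    [0, 0, 0, 0, 0, 0.002, 0.46],
    [0, 0, 0, 0, 0, 0.002, 0.46],
    [0, 0, 0, 0, 0, 0.002, 0.46]
  ]
}}

```text
time: 20.53
tool_pos: [0.6268, -0.0157, 0.0253]
orientation: [-1.577, -0.004, -0.112]
force: [-2.9, -15.0, 5.2]
grip_width: 0.0255
```

```bash
python3 - <<'E'
from h import *
st(); look("wrist","9")
E
```

```text
20.53 [ 0.6268 -0.0157  0.0253] [-1.5773 -0.0036 -0.1125] F [ -2.9 -15.    5.2] 0.0255 board [ 60.5 -25.4]
wrist brick 0.59 [280. 132.] z [0.063 0.064 0.065] [637.4  48. ] [111.7  62.5] 83.6 in board [63.9 39.2]
wrist board 0.79 [127. 165.] z [0.015 0.017 0.046] [598.    1.9] [240.6 279.3] 83.6 in board [ 29.9 -11. ]
```

View pics/wrist_9.png

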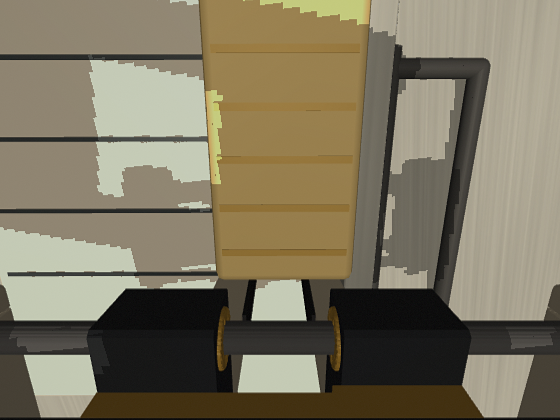

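Hard contact with the left fence: the TCP didn't move and the force rose to 15 N. I'll back off and inspect from above.

Emit:
{"api": "jog_arm", "payload": {
  "targets": [
    [0, 0, 0, 0, 0, -0.012, 0.46],
    [0, 0, 0, 0, 0, -0.03, 0.46],
    [0, 0, 0, 0, -0.03, -0.03, 0.46],
    [0, 0, 0, 0, -0.07, -0.03, 0.46],
    [0, 0, 0, 0, -0.11, -0.03, 0.46],
    [0, 0, 0, 0, -0.15, -0.03, 0.46],
    [0, 0, 0, 0, -0.19, -0.03, 0.46],
    [0, 0, 0, 0, -0.22, -0.03, 0.46],
    [0, 0, 0, -0.03, -0.23, -0.005, 0.46],
    [0, 0, 0, -0.05, -0.23, 0.02, 0.46],
    [0, 0, 0, -0.05, -0.23, 0.03, 0.46],
    [0, 0, 0, -0.05, -0.23, 0.03, 0.46],
    [0, 0, 0, -0.05, -0.23, 0.03, 0.46]
  ]
}}

```text
time: 21.77
tool_pos: [0.5796, 0.0246, 0.2535]
orientation: [-1.571, -0.001, -0.111]
force: [0.8, -0.5, -0.3]
grip_width: 0.0247
```

```bash
python3 - <<'E'
from h import *
st(); look("wrist","10"); 
# direct flushness: fence tops vs brick in board frame, fitted from same wrist cloud
f=np.load("wrist_10.npz"); W=cloud(f["d"],(f["K"],f["R"],f["t"])); ok=f["d"]>0; Q=W[ok]; b=tob(Q)*1000; z=Q[:,2]*1000
top=(z>56)&(z<72)&(b[:,0]>0)&(b[:,0]<110)&(b[:,1]>-40)&(b[:,1]<130)
rc=cv2.minAreaRect(b[top].astype(np.float32)); print("brick in board",rc)
fn=(z>40)&(z<50)
ff=fn&(abs(b[:,0]-102)<14)&(b[:,1]<-25)&(b[:,1]>-120); print("far fence top x",np.round(np.percentile(b[ff,0],[1,5,50,95,99]),1),ff.sum())
lf=fn&(abs(b[:,1]-122)<14)&(b[:,0]<20)&(b[:,0]>-100); print("left fence top y",np.round(np.percentile(b[lf,1],[1,5,50,95,99]),1),lf.sum())
for sel,a in((ff,(1,0)),(lf,(0,1))):
    # slope of fence
    print("slope",np.polyfit(b[sel,a[0]],b[sel,a[1]],1))
E
```

```text
21.77 [0.5796 0.0246 0.2535] [-1.5711e+00 -1.1000e-03 -1.1140e-01] F [ 0.8 -0.5 -0.3] 0.0247 board [9.1 9.5]
wrist brick 0.96 [324. 151.] z [0.062 0.064 0.066] [638.5  58.4] [128.8  62. ] 83.5 in board [63.9 49.7]
wrist board 0.87 [262. 181.] z [0.015 0.017 0.047] [599.2  12.2] [258.5 279.8] 83.6 in board [29.9 -0.7]
brick in board ((64.10474395751953, 49.63409423828125), (128.80462646484375, 62.341304779052734), 89.99120330810547)
far fence top x [ 94.9  95.1 101.8 109.  109.7] 872
left fence top y [114.  114.1 121.1 128.2 128.4] 1629
slope [-6.38173612e-04  1.01766320e+02]
slope [1.33790816e-04 1.21152016e+02]
```

View pics/wrist_10.png

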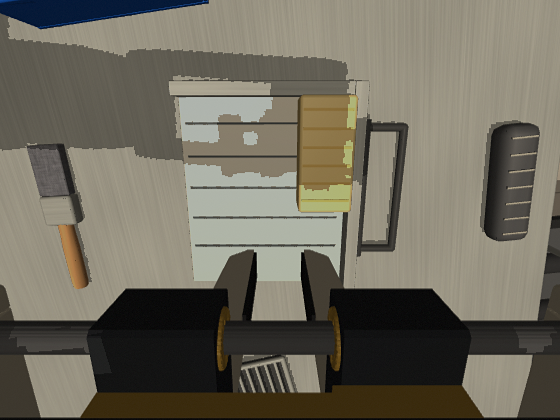

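The wrist view shows the brick tight in the corner (cols 298–357, rows 95–211). It measures (64.1, 49.6) mm in the board frame against a target of (64, 50), and it's parallel. One last check of the offcut and rounds before I hand in.

```bash
python3 - <<'E'
from h import *
p,d=camera("top"); cv2.imwrite("pics/top_end.png",p); c=cam("top"); W=cloud(d,c)
for n in ["offcut","round_left","round_right"]:
    for g in regions_of("top",n)[:2]:
        mm=g["region"]&(d>0); Q=W[mm]; print(n,round(g["p"],2),np.round(g["location"]),mm.sum(),np.round(np.percentile(Q,[5,50,95],axis=0),3).tolist())
E
```

```text
offcut 0.56 [167. 270.] 620 [[0.397, 0.281, 0.028], [0.421, 0.314, 0.05], [0.448, 0.349, 0.055]]
round_left 0.8 [175. 183.] 974 [[0.632, 0.248, 0.032], [0.671, 0.288, 0.038], [0.71, 0.327, 0.044]]
round_left 0.21 [164. 285.] 4422 [[0.328, 0.237, 0.001], [0.42, 0.326, 0.008], [0.516, 0.393, 0.081]]
round_right 0.8 [392. 173.] 1040 [[0.638, -0.345, 0.027], [0.677, -0.303, 0.038], [0.717, -0.264, 0.043]]
```

View pics/top_end.png

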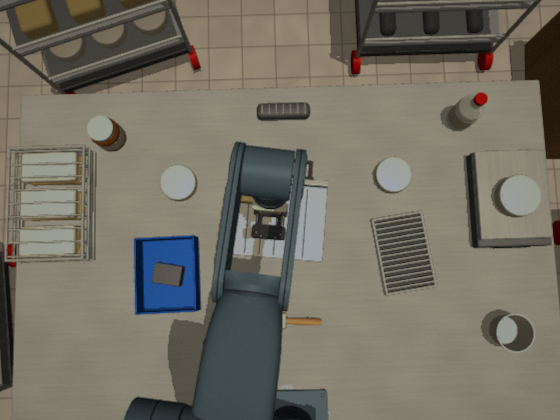

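The top view shows the offcut in the crate at (168,274), both rounds unmoved at (178,183) and (393,175), and the tray empty. Handing in.

```bash
python3 - <<'E'
from bench import r
print(r.finish_job()); s=r.sense(); print(s["time"],s["force"])
E
```

```text
the job is handed in; nothing more can be done
None
the job is handed in; nothing more can be done
```

The grey offcut is in the blue crate and the cream brick is pushed flush into the fence corner. I handed the job in at about 22 s of the 72 s allowed; the hand-in reports no verdict.

- **Offcut:** I gripped it, released it just above the crate floor, and the last top picture shows it flat in the crate. Its top is about 50 mm above the table, so its centre is near 28 mm (limit 60 mm).
- **Brick:** I set it on the board square to the fences. I pushed it in +x with two spread fingers until the force rose to 12.7 N with no more movement. Then I pushed its end in +y until the same happened at 15 N.
- **Brick position:** The last wrist picture puts its centre at (64.1, 49.6) mm in the board frame, against a target of (64, 50). Its angle to the fence is under 0.001 rad by the fit.
- **Rounds and arm:** Both white rounds show at the same pixels as at the start. The arm was clear above the board and touching nothing.

One small disagreement: the left fence's inner face measured about 114 mm from the board centre instead of the nominal 115 mm. That is within the 2 mm calibration error. No checks failed.

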